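# Run the locked length stop home along its bench rail

## Task

The sliding length stop is locked part-way along its bench rail. Press its square black lock button right down with closed fingertips and, keeping the button held down the whole way, push the carriage along the rail until it is fully home against the tall end stop; then let the button come back up so that the stop locks there, and move clear. Only press and push with the fingertips, taking nothing between the fingers, and leave the tin, the socket and the wrench where they are.

Things in the scene. Friction and masses are not known exactly. Their poses are not given: they have to be found in the camera images.
- rail: Bench rail fixed to the bench, at any yaw: dark steel bed plate 100 (x) x 320 (y) x 10 mm with two aluminium bars, top 34 mm above the bench. Origin: centre of its underside. Its +y axis is the slide direction, toward a tall dark steel end stop block (90 x 24 mm, top 76 mm above the bench); the -y end has only a low thin plate (top 40 mm). Pale scale marks along its -x edge.
- stop_face (a point): Centre of the end stop's face that the carriage meets, 130 mm along rail +y from the rail's origin and 50 mm above the bench. Same axes as the rail.
- carriage (a joint): Position of the carriage along the rail, m: 0 at the low-plate end, 0.170 hard against the end stop; starts between 0 and 0.06. Captive on the rail, cannot be lifted. With the lock right down it slides freely, at about 1 to 4 N; with the lock up it is held (with a few mm of play) between two of the steel rungs that join the rail bars, 15 mm apart.
- lock (a joint): Travel of the lock button, m: 0 when up and locked, 0.006 right down; the carriage is free only beyond about 0.004. It springs up by itself when let go and catches between two rungs. It starts to move at about 5 N and is right down at about 8 N, bottoming on a hard stop.
- lock_top (a point): Centre of the top of the lock button, a square black plastic button 46 (rail x) x 44 (rail y) mm on the carriage, its top 67 mm above the bench when up, 61 mm when pressed. It moves along with the carriage. Same axes as the rail.
- wall_top (a point): Middle of the top edge of the upright aluminium push wall on the carriage, just beyond the button on the end-stop side: 64 wide (rail x) x 14 thick (rail y) mm, top 93 mm above the bench, rising 26 mm above the unpressed button. Its face toward the button is 27 mm from the button's centre along rail +y, and a fingertip on the button can push against it. Same axes as the rail.
- tin_mid (a point): Centre of a closed round steel tin, 66 mm across, 44 mm high, standing loose on the bench beside the rail. Leave alone.
- socket_mid (a point): Centre of a round steel wrench socket, 30 mm across, 48 mm high, standing loose on the bench beside the rail. Leave alone.
- wrench_grip (a point): Grip of a steel open-ended wrench about 150 mm long lying loose on the bench beside the rail. Leave alone.
- carriage_mid (a point): Centre of the top of the carriage's aluminium saddle, 84 (rail x) x 90 (rail y) mm, top 57 mm above the bench. The button and push wall stand on it. A steel flag reaches out 64 mm from the rail's centre line on the rail's +x side. Same axes as the rail.

How it is judged (in metres and radians):
On the way, in this order (a step that is already met when the one before it is completed fails the run):
1. the lock button is pressed down while the carriage is still away from the end stop (value of joint lock above 0.0045 m and value of joint carriage below 0.12 m), for 0.2 s.
2. the carriage reaches the end stop with the button still held down (value of joint carriage above 0.167 m and value of joint lock above 0.0025 m), for 0.05 s.
At the end, for the whole second after the job is handed in: The carriage stands within 3 mm of the end stop, the lock button is up again (within 1 mm), and tin, socket and wrench are at rest (value of joint carriage above 0.167 m and value of joint lock below 0.001 m and linear speed of each of tin, socket, wrench below 0.01 m/s); the robot touches nothing.
It fails at once if the button is let up part-way, before the carriage is home (distance of carriage_mid from where it was at the start of the episode above 0.015 m and value of joint carriage below 0.16 m and value of joint lock below 0.001 m).
It fails at once if the tin, socket or wrench is moved more than 15 mm or lifted (distance of any of tin_mid, socket_mid, wrench_grip from where it was at the start of the episode above 0.015 m).
It fails at once if the push wall, the button or the flag is taken between the fingers (the grasp point comes down to it) instead of being touched with the fingertips ((x of the grasp point in the frame of wall_top between -0.045 and 0.045 m and y of the grasp point in the frame of wall_top between -0.009 and 0.009 m and z of the grasp point in the frame of wall_top below 0.008 m) or (x of the grasp point in the frame of lock_top between -0.07 and 0.07 m and y of the grasp point in the frame of lock_top between -0.06 and 0.06 m and z of the grasp point in the frame of lock_top below 0.004 m)).
It also fails if it takes over 32 s, if anything falls off the work surface, if the arm or the gripper's body presses on something with over 40 N, if the wrist force passes 120 N, or if a joint passes its speed limit or range.

## Robot

A 6-joint arm with a two-finger parallel gripper is mounted at the origin on the work surface. World frame = base frame: x ahead of the robot, y to its left, z up, the work surface at z = 0. Lengths are in m, angles in degrees, forces in N, time in s.
With the tool pointing down it reaches from about 0.3 to 0.75 m from the base axis. Payload 8.5 kg.
Tool frame: the origin (TCP) lies midway between the tips of the shut fingers; the grasp point (between the pads) lies env.tcp_to_grasp behind it (env.tcp_to_grasp is the distance from the TCP to the grasp point, in m); z points along the fingers, y is the line along which they close (so a half turn about z gives the same grasp; the last joint's range is limited). The gripper opens to 85 mm and grips with 20 to 120 N. Pads are 22 mm wide; open, the fingers measure 114 mm over their backs; the gripper's body (76 mm by 85 mm) begins 54 mm behind the grasp point. The pads swing forward as they close: fully open they stand 13 mm farther back than shut.
Start: joints at [-79.143, 21.807, 74.336, -0, 83.858, -12.336], TCP at [0.217, -0.506, 0.231] pointing down, gripper open.
Joint ranges: [-178.18, 178.18], [-50.72, 133.34], [12.68, 142.11], [-81.47, 261.47], [9.98, 163.14], [-165.26, 165.26]. Speed limits (degrees/s): [136.94, 136.94, 180, 180, 180, 180].

## Interface

Orientations are given as a 3x3 rotation matrix whose columns are the frame's x, y, z axes.
In Python, from rig import observe, optics, job, env gives the robot as it stands. The module is installed in compiled form; this text tells all that it offers.
- The arm moves only by the shell command python3 -m jog 'ROWS' [FORCE]. ROWS is JSON, a list of rows, each a list of 7 numbers: the turn, a rotation vector about the tool's x, y, z in rad, then the shift along the tool's x, y, z in m, then the opening in per cent of the stroke, from 0 (shut) to 100 (fully open). A call has 1 to 10 rows; each row shifts and turns the commanded pose from where the row before left it, along the tool's axes as they then stand; what a row does not reach is not made up. A row lasts 1/8 s, in which the tool goes at most 62.5 mm and 10.7 degrees, less where a joint would pass 70% of its speed; a pose out of reach is approached as far as the arm can. A call is refused whole if a number of a shift passes 0.0625 or a number of a turn 0.188, either way. A call with a gripper value outside its range is refused whole. The fingers move at their own pace and stop on an object; FORCE is the grip in N (left out, the last holds). Time passes only in rows, so rows that do not move let the fingers close. It gives the time, the measured TCP pose, the force, the opening and the grip force at its end, in the units of the state.
- observe(): the state, without advancing time (a new reading comes with each control period).
- optics.get_image(name): name is "scene" or "top" or "wrist"; returns a dict with "pixels" (420x560x3 uint8, red, green, blue), "mtx" (3x3 intrinsics, pixels), "rvec" (rotation vector, rad) and "tvec" (3), from world to camera coordinates, as OpenCV has them. Camera axes: x right, y down, z forward; pixel columns grow to the right and rows downward; lengths in m; the calibration is good to about 2 mm. A picture is of the moment at which its call begins. There is no depth.
- job.close_job(): hands the job in; it is judged then, once.
The state is a dict: "time_s": time; "q": joint angles; "qvel": joint speeds; "joint_efforts": joint torques, N m; "position": TCP position; "tool_rot": TCP orientation; "ft_force": force on the tool from outside, world axes, zero at the start; "wrist_torque": the same for the moment, N m; "grip_width": finger opening in m; "gripper_force": force on a finger pad.
Only numpy, scipy, OpenCV 4.12 (cv2) and the standard library are available. Lean on these libraries where they do the work, as an engineer would, in place of code of your own. Each camera call takes 0.05 s, during which the arm holds its last target. There are 200 camera calls.

## Working session

There is one attempt and no reset: what is moved stays moved. The work goes in short steps, Python scripts to look and compute and a shell command to move; the robot and the scene stay as the last step left them, time stands still between calls to the robot, and variables do not carry over. Pictures are saved under pics/ and viewed, at most 10 in all, crops included, and the job is handed in when it is done.

```bash
mkdir -p pics; python3 - <<'E'
from rig import observe, optics, env
import cv2, pickle
s=observe(); print(s['time_s'],s['position'],s['tool_rot'],s['ft_force'],s['grip_width'],env.tcp_to_grasp)
d={}
for n in("scene","top"):
    d[n]=optics.get_image(n); cv2.imwrite(f'pics/{n}0.png',d[n]['pixels'][:,:,::-1])
pickle.dump(d,open('d0.pkl','wb'))
E
```

```text
0.0 [ 0.21652622 -0.50524734  0.23069247] [[ 9.19195052e-01  3.93802453e-01 -2.92046499e-04]
 [ 3.93802431e-01 -9.19193891e-01  1.49551946e-03]
 [ 3.20491876e-04 -1.48968271e-03 -9.99998839e-01]] [ 1.34231721  0.86871194 -0.78053079] 0.08547491010798429 0.0187
```

View pics/scene0.png

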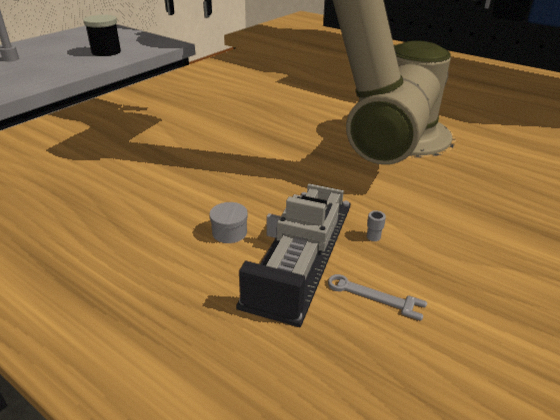

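View pics/top0.png

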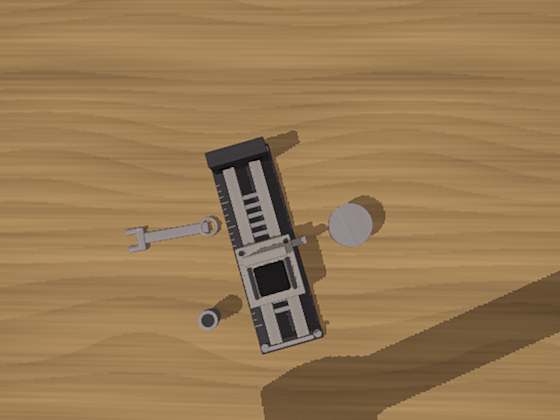

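The top view shows the rail running from (292,345) up to the end stop at (237,155). The button is near (272,279), the wall near (267,252), the tin at (350,225), the socket at (208,320) and the wrench at (170,233). I'll enlarge both views to pick points.

```bash
python3 - <<'E'
import cv2, pickle
import numpy as np
d=pickle.load(open('d0.pkl','rb'))
a=cv2.resize(d['top']['pixels'][130:360,195:335],None,fx=2.6,fy=2.6,interpolation=cv2.INTER_CUBIC)
b=cv2.resize(d['scene']['pixels'][180:330,235:355],None,fx=3.6,fy=3.6,interpolation=cv2.INTER_CUBIC)
h=max(a.shape[0],b.shape[0]); p=lambda i:cv2.copyMakeBorder(i,0,h-i.shape[0],0,0,cv2.BORDER_CONSTANT)
c=np.hstack([p(a),p(b)]); print(a.shape,b.shape,c.shape)
cv2.imwrite('pics/c0.png',c[:,:,::-1])
E
```

```text
(598, 364, 3) (540, 432, 3) (598, 796, 3)
```

View pics/c0.png

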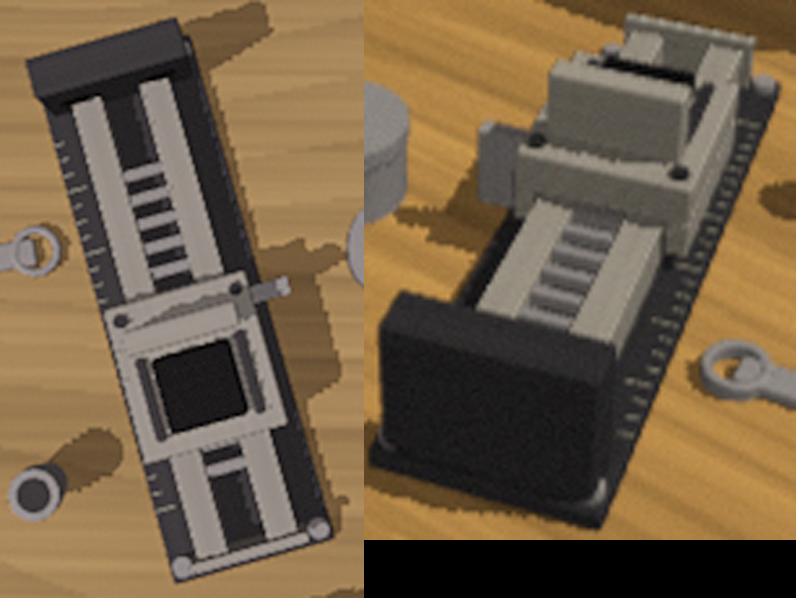

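The left crop shows the button corners at about (152,358), (240,340), (247,412) and (165,433). The stop's top corners are at (28,63), (176,18), (190,52) and (38,97). The right crop shows the stop top at (400,292)–(618,345) and the wall top at (557,60)–(692,85). The next step is to triangulate and fit the rail.

```bash
cat > h.py <<'E'
import cv2, pickle, numpy as np
from scipy.optimize import least_squares
def proj(c,P): return cv2.projectPoints(np.float64(P).reshape(-1,1,3),np.float64(c['rvec']),np.float64(c['tvec']),c['mtx'],None)[0].reshape(-1,2)
def tri(cs,ps):
    r=least_squares(lambda X:np.concatenate([proj(c,X)[0]-p for c,p in zip(cs,ps)]),[.3,-.4,.05]); return r.x,np.abs(r.fun).max()
def R(y): return np.array([[np.cos(y),-np.sin(y),0],[np.sin(y),np.cos(y),0],[0,0,1]])
E
cat > fit.py <<'E'
from h import *
d=pickle.load(open('d0.pkl','rb')); T,S=d['top'],d['scene']
t=lambda x,y:np.array([195+x/2.6,130+y/2.6]); s=lambda x,y:np.array([235+(x-364)/3.6,180+y/3.6])
for n,a,b in[('stop in -x',t(38,97),s(618,345)),('stop in +x',t(190,52),s(400,292)),('stop out -x',t(28,63),s(605,380)),('stop out +x',t(176,18),s(380,328))]: print(n,tri([T,S],[a,b]))
# (cam, pixel, x, y, z, on carriage)
O=[(T,t(38,97),-45,130,76,0),(T,t(190,52),45,130,76,0),(T,t(28,63),-45,154,76,0),(T,t(176,18),45,154,76,0),
(S,s(618,345),-45,130,76,0),(S,s(400,292),45,130,76,0),(T,t(178,580),-50,-160,10,0),(T,t(330,537),50,-160,10,0),(S,s(600,527),-50,160,10,0),(S,s(372,460),50,160,10,0),
(T,t(152,358),-23,22,67,1),(T,t(240,340),23,22,67,1),(T,t(247,412),23,-22,67,1),(T,t(165,433),-23,-22,67,1),
(S,s(557,60),32,27,93,1),(S,s(692,85),-32,27,93,1),(S,s(551,80),32,41,93,1),(S,s(690,105),-32,41,93,1)]
W=lambda p,x,y,z,k:np.r_[p[:2],0]+R(p[2])@(np.array([x,y+k*p[3]*1e3,z])/1e3)
res=lambda p:np.concatenate([proj(c,W(p,x,y,z,k))[0]-px for c,px,x,y,z,k in O])
best=min((least_squares(res,[.4,-.2,y,-.05],loss='soft_l1') for y in np.arange(-3,3,.5)),key=lambda r:r.cost)
p=best.x; print(p,np.degrees(p[2])); print(res(p).reshape(-1,2).round(1).tolist())
print('button',W(p,0,0,67,1),'wall face top',W(p,0,27,93,1),'stopface',W(p,0,130,50,0))
E
python3 fit.py
```

```text
stop in -x (array([0.64605418, 0.12636031, 0.07391446]), np.float64(0.6105070198858016))
stop in +x (array([0.67243371, 0.04077787, 0.0734798 ]), np.float64(0.5378139571253371))
stop out -x (array([0.66510419, 0.13284806, 0.07429778]), np.float64(0.8905406245173708))
stop out +x (array([0.6924251 , 0.0483826 , 0.07326011]), np.float64(0.0314168538994295))
[ 0.53410792  0.04760028  4.998694   -0.0493664 ] 286.40406937991816
[[-1.6, 0.1], [-0.8, 0.6], [-1.9, -2.4], [0.2, -1.9], [0.1, -0.7], [0.0, -1.6], [-2.6, 0.4], [1.0, -0.5], [-0.0, -1.6], [-2.3, -1.9], [-1.8, -0.2], [-5.1, -1.9], [0.4, -0.1], [1.3, 0.5], [0.4, -0.9], [0.6, 0.1], [-0.8, -2.0], [-1.1, -0.8]]
button [0.48675103 0.03365874 0.067     ] wall face top [0.51265197 0.0412838  0.093     ] stopface [0.65881613 0.08431353 0.05      ]
```

The fit is consistent: stop height measures about 74 mm against 76, and the yaw is −73.6°. The button is near (0.487, 0.034) and the slide direction is (0.959, 0.283). I'll turn +0.119 rad about tool z and move to hover over the button with the fingers shut.

```bash
python3 -m jog '[[0,0,0.119,0,0,0,0],[0,0,0,0.04,-0.043,0,0],[0,0,0,0.04,-0.043,0,0],[0,0,0,0.04,-0.043,0,0],[0,0,0,0.04,-0.043,0.01,0],[0,0,0,0.04,-0.043,0.01,0],[0,0,0,0.04,-0.043,0.01,0],[0,0,0,0.04,-0.043,0.01,0],[0,0,0,0.04,-0.043,0.01,0],[0,0,0,0.04,-0.043,0.01,0]]'
python3 -m jog '[[0,0,0,0.03,-0.04,0,0],[0,0,0,0,0,0,0],[0,0,0,0,0,0,0]]'
python3 - <<'E'
from rig import observe, optics
import cv2, pickle
s=observe(); print(s['time_s'],s['position'],s['tool_rot'].round(3) if hasattr(s['tool_rot'],'round') else s['tool_rot'],s['ft_force'],s['grip_width'])
w=optics.get_image('wrist'); pickle.dump(w,open('w1.pkl','wb')); cv2.imwrite('pics/w1.png',w['pixels'][:,:,::-1])
E
```

```text
time_s: 1.35
position: [0.4534, -0.0309, 0.171]
tool_rot: [[0.959, 0.282, 0.0], [0.282, -0.959, -0.0], [0.0, 0.0, -1.0]]
ft_force: [1.0, -1.1, -0.4]
grip_width: -0.0001
gripper_force: 0.0
time_s: 1.72
position: [0.4702, 0.0138, 0.1711]
tool_rot: [[0.959, 0.282, -0.001], [0.282, -0.959, -0.0], [-0.001, -0.0, -1.0]]
ft_force: [1.1, 0.3, -0.3]
grip_width: 0.0003
gripper_force: 0.0
1.725 [0.47015204 0.01381159 0.17113634] [[ 0.959  0.282 -0.001]
 [ 0.282 -0.959 -0.   ]
 [-0.001 -0.    -1.   ]] [ 1.05718396  0.28036576 -0.28776572] 0.0003100847335606568
```

View pics/w1.png

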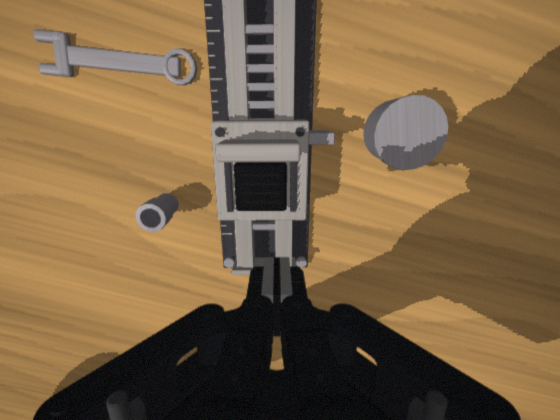

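The wrist view shows the button with corners at about (235,163), (286,162), (287,210) and (236,211). The wall's near top edge runs (218,161)–(299,160), and the path is clear. I'll triangulate the button against the top view.

```bash
python3 - <<'E'
from h import *
d=pickle.load(open('d0.pkl','rb')); T=d['top']; w=pickle.load(open('w1.pkl','rb'))
t=lambda x,y:np.array([195+x/2.6,130+y/2.6])
L=[]
for a,b in[((152,358),(235,163)),((240,340),(286,162)),((247,412),(287,210)),((165,433),(236,211))]:
    X,e=tri([T,w],[t(*a),np.array(b)]); L.append(X); print(X.round(4),e)
B=np.mean(L,0); print(B)
# button centre on z=67 plane from wrist only
K=w['mtx'];Rm=cv2.Rodrigues(np.float64(w['rvec']))[0];C=-Rm.T@np.ravel(w['tvec'])
def pl(u,v,z): r=Rm.T@np.linalg.solve(K,[u,v,1]); return C+r*(z-C[2])/r[2]
b=pl(261,186.5,.067);print('wrist btn',b,'wall edge',pl(218,161,.093),pl(299,160,.093), 'rail edge bars',pl(268,262,.034),pl(262,0,.034))
P=np.array([.4702,.0138,.1711]);M=np.array([[.959,.282,0],[.282,-.959,0],[0,0,-1]])
for q in(B,b):print('tool shift',M.T@(q-P))
E
```

```text
[0.501  0.0588 0.0672] 0.34138451593426566
[0.5085 0.0129 0.0243] 1.453859971015845
[0.4731 0.0044 0.068 ] 1.1052081234566913
[0.4605 0.0483 0.0707] 1.9222828380027863
[0.48575385 0.03111433 0.05754658]
wrist btn [0.48742068 0.03190581 0.067     ] wall edge [0.50408037 0.06909017 0.093     ] [0.52220909 0.01021425 0.093     ] rail edge bars [0.39982797 0.00155376 0.034     ] [0.62983765 0.07203662 0.034     ]
tool shift [ 0.01979878 -0.01221826  0.11355342]
tool shift [ 0.02162047 -0.01250724  0.1041    ]
```

The measurements agree: button at (0.487, 0.032), top 67–70 mm. One corner was mispicked and I've ignored it. I'll press 10 mm toward the wall from the button's centre.

```bash
python3 -m jog '[[0,0,0,0.031,-0.0125,0.02,0],[0,0,0,0,0,0.04,0],[0,0,0,0,0,0.025,0],[0,0,0,0,0,0.01,0],[0,0,0,0,0,0,0],[0,0,0,0,0,0,0]]'
python3 -m jog '[[0,0,0,0,0,0.004,0],[0,0,0,0,0,0.004,0],[0,0,0,0,0,0.004,0],[0,0,0,0,0,0.001,0],[0,0,0,0,0,0,0]]'
```

```text
time_s: 2.52
position: [0.4971, 0.0344, 0.0773]
tool_rot: [[0.96, 0.281, 0.002], [0.281, -0.96, -0.0], [0.002, 0.001, -1.0]]
ft_force: [-0.6, -0.9, -0.4]
grip_width: 0.0
gripper_force: 0.0
time_s: 3.15
position: [0.4968, 0.0349, 0.0636]
tool_rot: [[0.959, 0.282, 0.001], [0.282, -0.959, -0.0], [0.001, 0.0, -1.0]]
ft_force: [-1.5, -0.5, 5.6]
grip_width: 0.0002
gripper_force: 3.1
```

```bash
python3 -m jog '[[0,0,0,0,0,0.002,0],[0,0,0,0,0,0.001,0],[0,0,0,0,0,0,0]]'
python3 -m jog '[[0,0,0,0,0,0.001,0],[0,0,0,0,0,0,0]]'
```

```text
time_s: 3.52
position: [0.4972, 0.035, 0.061]
tool_rot: [[0.959, 0.282, 0.002], [0.282, -0.959, 0.0], [0.002, 0.0, -1.0]]
ft_force: [-0.2, 1.3, 8.6]
grip_width: 0.0001
gripper_force: 4.3
time_s: 3.78
position: [0.4979, 0.0351, 0.0609]
tool_rot: [[0.959, 0.282, 0.004], [0.282, -0.959, 0.0], [0.004, 0.001, -1.0]]
ft_force: [-2.1, 2.5, 16.4]
grip_width: -0.0002
gripper_force: 8.4
```

The button has bottomed at 16 N. I'll add slightly more preload and start pushing along tool +x.

```bash
python3 -m jog '[[0,0,0,0,0,0.0005,0],[0,0,0,0,0,0,0],[0,0,0,0.003,0,0,0],[0,0,0,0.004,0,0,0],[0,0,0,0.005,0,0,0],[0,0,0,0.005,0,0,0]]'
```

```text
time_s: 4.53
position: [0.5144, 0.04, 0.0608]
tool_rot: [[0.959, 0.282, 0.005], [0.282, -0.959, 0.0], [0.004, 0.001, -1.0]]
ft_force: [-2.2, 3.2, 21.2]
grip_width: -0.0
gripper_force: 10.2
```

```bash
python3 -m jog '[[0,0,0,0.005,0,0,0],[0,0,0,0.005,0,0,0],[0,0,0,0.005,0,0,0],[0,0,0,0.005,0,0,0],[0,0,0,0.005,0,0,0],[0,0,0,0.005,0,0,0]]'
python3 - <<'E'
from rig import observe, optics
import cv2, pickle
w=optics.get_image('top'); pickle.dump(w,open('t2.pkl','wb')); s=optics.get_image('scene')['pixels'][150:340,200:400]
import numpy as np
a=cv2.resize(w['pixels'][120:310,180:380],None,fx=2,fy=2); b=cv2.resize(s,None,fx=2,fy=2)
cv2.imwrite('pics/t2.png',np.hstack([a,b])[:,:,::-1])
E
```

```text
time_s: 5.28
position: [0.5431, 0.0486, 0.0609]
tool_rot: [[0.959, 0.282, 0.004], [0.282, -0.959, 0.0], [0.004, 0.001, -1.0]]
ft_force: [-2.0, 3.8, 18.2]
grip_width: -0.0002
gripper_force: 9.4
```

View pics/t2.png

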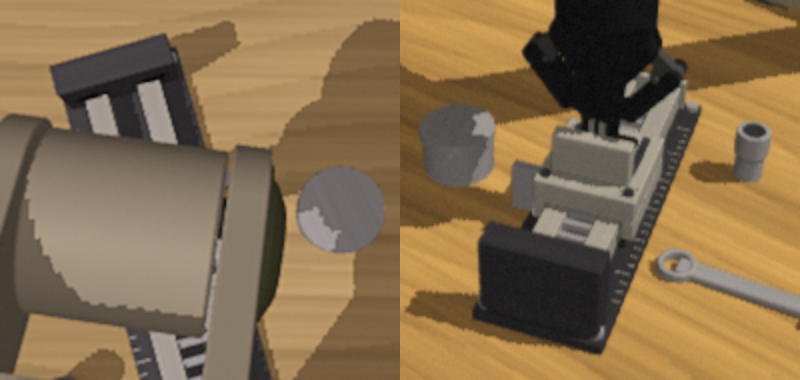

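The carriage is moving with the button held down, and the flag clears the tin. I'll continue.

```bash
python3 -m jog '[[0,0,0,0.005,0,0,0],[0,0,0,0.005,0,0,0],[0,0,0,0.005,0,0,0],[0,0,0,0.005,0,0,0],[0,0,0,0.005,0,0,0],[0,0,0,0.005,0,0,0],[0,0,0,0.005,0,0,0],[0,0,0,0.005,0,0,0]]'
```

```text
time_s: 6.38
position: [0.5813, 0.0601, 0.0609]
tool_rot: [[0.959, 0.282, 0.004], [0.282, -0.959, 0.001], [0.004, 0.0, -1.0]]
ft_force: [-2.2, 5.4, 16.3]
grip_width: 0.0002
gripper_force: 8.5
```

```bash
python3 -m jog '[[0,0,0,0.005,-0.0005,0.0003,0],[0,0,0,0.005,-0.0005,0.0003,0],[0,0,0,0.005,0,0,0],[0,0,0,0.004,0,0,0],[0,0,0,0.003,0,0,0],[0,0,0,0,0,0,0]]'
```

```text
time_s: 7.12
position: [0.6031, 0.0667, 0.0609]
tool_rot: [[0.959, 0.282, 0.007], [0.282, -0.959, -0.0], [0.007, 0.002, -1.0]]
ft_force: [-0.0, 1.0, 17.3]
grip_width: -0.0
gripper_force: 8.8
```

```bash
python3 -m jog '[[0,0,0,0.003,0,0.0003,0],[0,0,0,0.003,0,0,0],[0,0,0,0.003,0,0,0],[0,0,0,0.003,0,0,0]]'; python3 -m jog '[[0,0,0,0.002,0,0,0],[0,0,0,0.002,0,0,0],[0,0,0,0.002,0,0,0]]'
```

```text
time_s: 7.62
position: [0.6137, 0.0699, 0.0608]
tool_rot: [[0.959, 0.282, 0.004], [0.282, -0.959, -0.001], [0.004, 0.002, -1.0]]
ft_force: [-11.8, -3.1, 26.8]
grip_width: 0.0
gripper_force: 13.5
time_s: 8.0
position: [0.6147, 0.0702, 0.0606]
tool_rot: [[0.959, 0.283, -0.008], [0.283, -0.959, -0.003], [-0.009, 0.001, -1.0]]
ft_force: [-18.4, -5.7, 31.5]
grip_width: 0.0001
gripper_force: 15.5
```

```bash
python3 -m jog '[[0,0,0,0.002,0,0,0],[0,0,0,0,0,0,0],[0,0,0,0,0,0,0]]'; python3 - <<'E'
from rig import optics
import cv2, numpy as np
s=optics.get_image('scene')['pixels'][190:320,220:350]; w=optics.get_image('wrist')['pixels'][0:260,150:410]
cv2.imwrite('pics/s3.png',np.hstack([cv2.resize(s,(400,400),interpolation=2),cv2.resize(w,(400,400),interpolation=2)])[:,:,::-1])
E
```

```text
time_s: 8.38
position: [0.6182, 0.0713, 0.0606]
tool_rot: [[0.959, 0.282, -0.003], [0.282, -0.959, -0.002], [-0.004, 0.001, -1.0]]
ft_force: [-18.2, -5.5, 28.6]
grip_width: -0.0007
gripper_force: 14.2
```

View pics/s3.png

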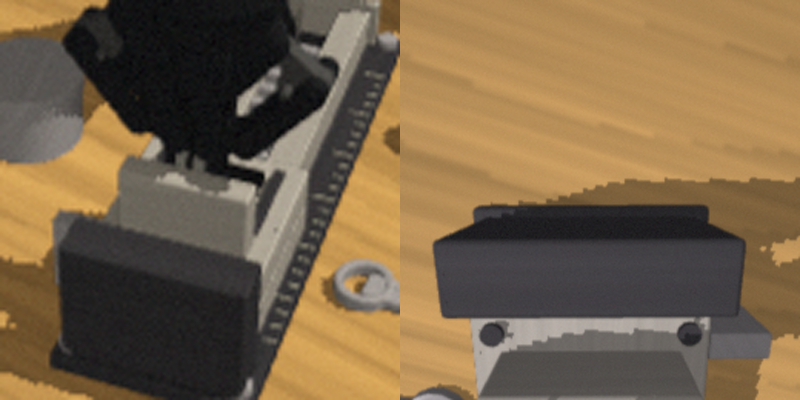

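The carriage saddle is seated against the end stop, resisted at 19 N with the fingertip starting to slip forward on the button. I'll nudge to the wall and lift straight up.

```bash
python3 -m jog '[[0,0,0,0.002,0,0,0],[0,0,0,0.002,0,0,0],[0,0,0,0,0,0,0]]'; python3 -m jog '[[0,0,0,0,0,-0.002,0],[0,0,0,0,0,-0.003,0],[0,0,0,0,0,-0.004,0],[0,0,0,0,0,-0.006,0],[0,0,0,0,0,-0.01,0],[0,0,0,0,0,-0.03,0],[0,0,0,0,0,-0.06,0],[0,0,0,-0.06,0,-0.03,0],[0,0,0,-0.06,0,0,0],[0,0,0,0,0,0,0]]'
python3 -m jog '[[0,0,0,-0.05,0,0,0],[0,0,0,0,0,0,0],[0,0,0,0,0,0,0]]'
python3 - <<'E'
from rig import optics
import cv2, numpy as np
s=optics.get_image('scene')['pixels'][190:320,220:350]; w=optics.get_image('wrist')['pixels'][0:260,150:410]
cv2.imwrite('pics/s4.png',np.hstack([cv2.resize(s,(400,400),interpolation=2),cv2.resize(w,(400,400),interpolation=2)])[:,:,::-1])
E
```

```text
time_s: 8.85
position: [0.6186, 0.0714, 0.0606]
tool_rot: [[0.959, 0.283, -0.012], [0.283, -0.959, -0.004], [-0.013, 0.001, -1.0]]
ft_force: [-35.9, -12.7, 38.3]
grip_width: 0.0
gripper_force: 26.5
time_s: 10.1
position: [0.5088, 0.0405, 0.2006]
tool_rot: [[0.96, 0.281, -0.003], [0.281, -0.96, 0.0], [-0.003, -0.001, -1.0]]
ft_force: [0.3, -0.3, -0.3]
grip_width: 0.0001
gripper_force: 0.0
time_s: 10.48
position: [0.4659, 0.0264, 0.2011]
tool_rot: [[0.959, 0.282, 0.001], [0.282, -0.959, -0.0], [0.001, 0.0, -1.0]]
ft_force: [0.2, 1.0, 0.4]
grip_width: 0.0002
gripper_force: 0.0
```

View pics/s4.png

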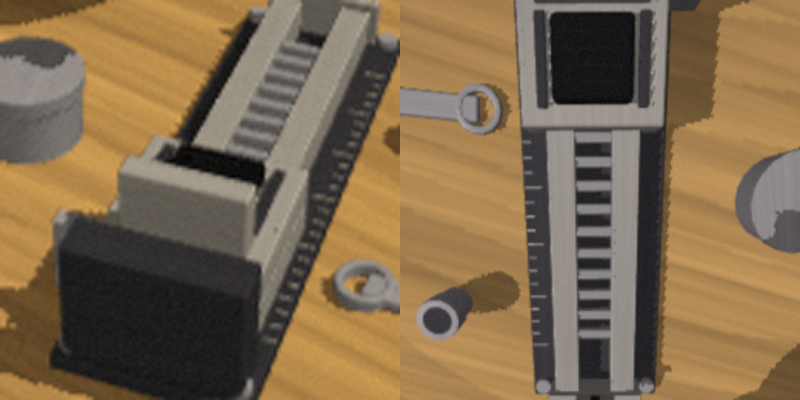

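The carriage stays flush at the stop, with the wall at the same pixels as before, and the fingertips are clear. A quick check of the button's height between the pressed and released pictures, then I'll hand in.

```bash
python3 - <<'E'
import cv2
a,b=[cv2.imread(f'pics/{n}.png',0) for n in('s3','s4')]
for x in(240,250,258,264): print(x,a[145:215:4,x].tolist(),b[145:215:4,x].tolist(),sep='\n')
c=[cv2.resize(i[120:240,200:320],(400,400)) for i in(a,b)]
cv2.imwrite('pics/cmp.png',cv2.hconcat(c))
E
```

```text
240
[18, 18, 16, 47, 142, 96, 23, 18, 26, 97, 160, 170, 172, 168, 135, 102, 98, 98]
[115, 141, 96, 39, 17, 11, 12, 14, 18, 88, 147, 152, 157, 152, 122, 89, 88, 88]
250
[21, 16, 12, 35, 139, 163, 55, 17, 12, 45, 138, 167, 181, 176, 147, 131, 131, 135]
[90, 129, 135, 80, 27, 13, 13, 15, 14, 42, 123, 150, 166, 160, 131, 119, 120, 121]
258
[15, 19, 56, 121, 157, 167, 119, 18, 14, 11, 27, 80, 85, 101, 99, 56, 57, 55]
[83, 101, 131, 116, 50, 9, 15, 11, 14, 9, 23, 70, 81, 99, 89, 51, 50, 50]
264
[14, 55, 153, 130, 144, 177, 160, 109, 78, 71, 76, 71, 59, 53, 49, 52, 50, 50]
[86, 83, 136, 118, 101, 81, 50, 62, 72, 64, 66, 65, 50, 47, 43, 47, 45, 43]
```

View pics/cmp.png

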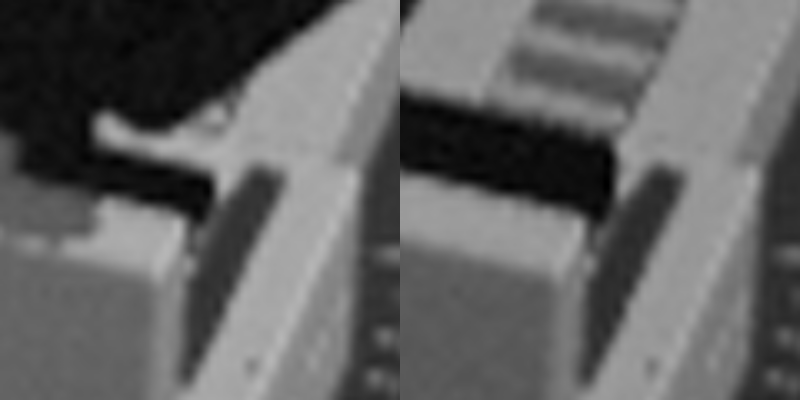

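The far edge of the black button has risen by about 10 crop pixels, which matches its full 6 mm travel, and the carriage hasn't moved.

```bash
python3 -c "
from rig import job; print(job.close_job())"
```

```text
the job is handed in; nothing more can be done
None
```

I pushed the carriage home against the end stop with the button held down, then released it. The final pictures show the button up and the carriage still at the stop. The fingertips are clear, and I've handed the job in; no verdict came back.

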